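# Tip a worn brake pad out of its nest

### The job

Take the worn brake pad, the one with the red top, out of the aluminium nest and lay it flat, red side up, on the middle of the grey stone inspection plate. It sits flush with no room for fingers, so press down on its end next to the yellow mark until the other end tips up and stays up, which gives you an end to grip. Leave the blue pad seated in its pocket.

Things in the scene. Friction and masses are not known exactly. Their poses are not given: they have to be found in the camera images.
- pad_red: Worn brake pad to take out: block 112 (its x) x 44 (y) x 24 mm high, dark with a red top, about 0.25 kg, in either pocket, top flush with the nest. Origin: centre of underside, z up. Pressed 43 mm from its centre towards the nest's +x (up to 15 N, sinks 14 mm), it rocks and stays tilted 26 deg: its other end then stands 23 mm proud (42 mm from centre: 15), its 44 mm apart long sides free to grip.
- pad_blue: Good brake pad, same size and shape but with a blue top, in the nest's other pocket; must stay seated. Origin: centre of its underside.
- nest: Fixed aluminium block 170 (x) x 180 (y) x 58 mm high, flat top, origin: centre of underside. Pockets along x at y = +45 and -45 mm: 47 wide, x -62 to 60, pad centre at x = -3.5. Pocket floor at z = 34, level up to x = 0, then falling 26 deg towards +x, so a pad rocks there. A yellow patch 16 x 40 on the top beside each pocket's +x end marks the end to press; the other end cannot be pressed down.
- plate_top (a point): Centre of the top face of the dark grey stone inspection plate, 200 x 200 mm, 30 mm thick, fixed to the bench; x and y along its sides, z up.
Not all that is in view belongs to the job. What is shaped like the pad_red but turquoise or white is not meant.

How it is judged:
On the way:
1. the red pad is tipped up in its pocket (angle between pad_red's own z axis and vertical above 0.3 rad and horizontal distance between pad_red and nest below 0.065 m and z of pad_red in the frame of nest below 0.04 m), for 0.2 s.
At the end, for the whole second after the job is handed in: The red pad lies flat on the stone plate, red side up (within 10 degrees), its centre within 50 mm of the plate's centre, released and at rest (horizontal distance between pad_red and plate_top below 0.05 m and z of pad_red in the frame of plate_top between -0.006 and 0.006 m and angle between pad_red's own z axis and vertical below 0.17 rad and linear speed of pad_red below 0.02 m/s and contact force between pad_red and the fingers below 0.1 N); the robot touches nothing.
It fails at once if the blue pad is moved by more than 15 mm or tipped by more than 10 degrees (distance of pad_blue from where it was at the start of the episode above 0.015 m or angle between pad_blue's own z axis and vertical above 0.17 rad).
It also fails if it takes over 54 s, if anything falls off the work surface, if the arm or the gripper's body presses on something with over 40 N, if the wrist force passes 120 N, or if a joint passes its speed limit or range.

### The arm

A 6-joint arm with a two-finger parallel gripper is mounted at the origin on the work surface. World frame = base frame: x ahead of the robot, y to its left, z up, the work surface at z = 0. Lengths are in m, angles in rad, forces in N, time in s.
With the tool pointing down it reaches from about 0.35 to 0.975 m from the base axis. Payload 7.1 kg.
Tool frame: the origin (TCP) lies midway between the tips of the shut fingers; the grasp point (between the pads) lies 19 mm behind it; z points along the fingers, y is the line along which they close (so a half turn about z gives the same grasp; the last joint's range is limited). The gripper opens to 88 mm and grips with 3 to 60 N. Pads are 20 mm wide; open, the fingers measure 115 mm over their backs; the gripper's body (75 mm by 178 mm) begins 61 mm behind the grasp point.
Start: joints at [1.295, 0.423, 1.63, -0, 1.089, -0.019], TCP at [0.159, 0.604, 0.223] pointing down, gripper open.
Joint ranges: [-3, 3], [-0.9, 2.11], [0.09, 2.58], [-1.31, 4.45], [0.11, 2.69], [-2.54, 2.54]. Speed limits (rad/s): [2.39, 2.39, 3.01, 3.14, 3.14, 3.14].

### API

Orientations are given as [roll, pitch, yaw] about the fixed x, y, z axes, in that order (R = Rz(yaw) Ry(pitch) Rx(roll)).
In Python, from plant import r, get_image gives the robot as it stands. The module is installed in compiled form; this text tells all that it offers.
- The arm moves only by the tool servo_tool, never from a script. Its arguments are lists of equal length, an entry for each row: "xyz": the shift along the tool's x, y, z in m, a list of three; "angular": the turn, a rotation vector about the tool's x, y, z in degrees, a list of three. A call has 1 to 8 rows; each row shifts and turns the commanded pose from where the row before left it, along the tool's axes as they then stand; what a row does not reach is not made up. A row lasts 1/10 s, in which the tool goes at most 50 mm and 8.59 degrees, less where a joint would pass 70% of its speed; a pose out of reach is approached as far as the arm can. A call is refused whole if a number of a shift passes 0.05 or a number of a turn 8.59, either way. A call with a gripper value outside its range is refused whole. "claw" is the finger opening in m, from 0 to 0.0878, set as the call begins (left out, the last holds). The fingers move at their own pace and stop on an object; the grip force is fixed at half the most. Time passes only in rows, so rows that do not move let the fingers close. It gives the time, the measured TCP pose, the force, the opening and the grip force at its end, in the units of the state.
- r.sense(): the state, without advancing time (a new reading comes with each control period).
- get_image(name): name is "scene" or "top" or "wrist"; returns a dict with "color" (384x512x3 uint8, red, green, blue), "K" (3x3 intrinsics, pixels), "position" and "rotation" of the camera in the world; the wrist camera has in their place "mount" (4x4, takes a point from camera to tool coordinates, whose origin is the TCP and whose axes are the flange's). Camera axes: x right, y down, z forward; pixel columns grow to the right and rows downward; lengths in m; the calibration is good to about 2 mm. A picture is of the moment at which its call begins: read the wrist's pose just before it. There is no depth.
- r.close_job(): hands the job in; it is judged then, once.
The state is a dict: "time": time; "q": joint angles; "qvel": joint speeds; "tau": joint torques, N m; "ee_pos": TCP position; "ee_rot": TCP orientation; "contact_force": force on the tool from outside, world axes, zero at the start; "moment": the same for the moment, N m; "opening": finger opening in m; "grip_force": force on a finger pad.
Only numpy, scipy, OpenCV 4.12 (cv2) and the standard library are available. Lean on these libraries where they do the work, as an engineer would, in place of code of your own. Each camera call takes 0.05 s, during which the arm holds its last target. There are 200 camera calls.

## Working session

There is one attempt and no reset: what is moved stays moved. The work goes in short steps, Python scripts to look and compute and a tool call to move; the robot and the scene stay as the last step left them, time stands still between calls to the robot, and variables do not carry over. Pictures are saved under pics/ and viewed, at most 10 in all, crops included, and the job is handed in when it is done.

Besides the shell and the picture viewer there is one more tool, called after "Emit:" as name(argument=value, ...), one argument or row to a line, values as JSON. servo_tool: Moves the arm, as the interface text tells. Its arguments: {"type":"object","properties":{"xyz":{"type":"array"},"angular":{"type":"array"},"claw":{"type":"number"}},"required":["xyz","angular"]}

```bash
mkdir -p pics; python3 - <<'E'
from plant import r, get_image
import cv2, numpy as np, pickle
s=r.sense(); print({k:np.round(v,3).tolist() for k,v in s.items()})
ims={n:get_image(n) for n in("scene","top")}
pickle.dump(ims,open("ims.pkl","wb"))
for n,i in ims.items():
    cv2.imwrite(f"pics/{n}0.png",i["color"][:,:,::-1]); print(n,np.round(i["K"],1).tolist(),np.round(i["position"],3),np.round(i["rotation"],3).tolist())
E
```

```text
{'time': 0.0, 'q': [1.295, 0.424, 1.631, 0.0, 1.089, -0.019], 'qvel': [0.002, -0.001, -0.001, -0.001, 0.001, 0.002], 'tau': [0.003, -54.464, -27.367, 0.065, 0.023, -0.0], 'ee_pos': [0.159, 0.604, 0.222], 'ee_rot': [-3.14, -0.0, 2.885], 'contact_force': [0.431, 0.262, -0.531], 'moment': [0.034, 0.035, -0.006], 'grip_force': 0.0, 'opening': 0.087}
scene [[402.3, 0.0, 254.3], [0.0, 402.3, 198.4], [0.0, 0.0, 1.0]] [ 1.072 -0.052  0.509] [-2.259, -0.023, 1.452]
top [[494.1, 0.0, 258.1], [0.0, 494.1, 185.9], [0.0, 0.0, 1.0]] [0.413 0.033 0.987] [-3.075, -0.004, -1.546]
```

View pics/scene0.png

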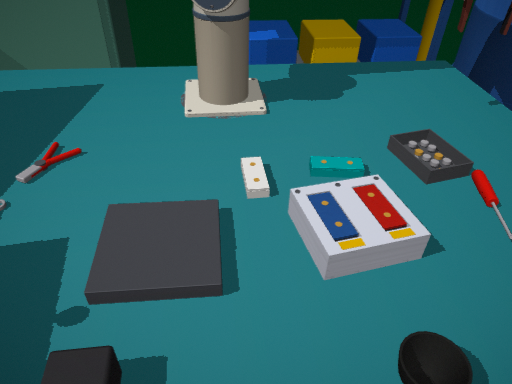

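View pics/top0.png

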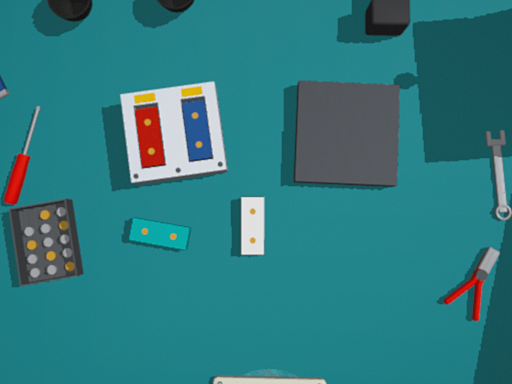

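Scene view: the red pad is at (379,206) in the nest, beside the blue one at (332,215). The yellow patches are on the near side and the plate is at (160,248). In the top view red is at (150,136), blue at (197,129), the red pad's yellow patch at (145,98), and the plate at (347,134).

Things that could be mistaken for the red pad, by top-view pixel: blue pad (197,129), turquoise block (160,233), white block (252,226), red screwdriver (17,180) and pliers (465,290). I choose the red-topped block in the nest at (150,136) and will check it in a crop.

```bash
cat > h.py <<'E'
import numpy as np, cv2
from scipy.spatial.transform import Rotation as Ro
def ray(im,uv):
    R=Ro.from_euler("xyz",im["rotation"]).as_matrix() if np.size(im["rotation"])==3 else np.array(im["rotation"])
    d=R@np.linalg.solve(im["K"],[uv[0],uv[1],1.]); return np.array(im["position"]),d/np.linalg.norm(d)
def onplane(im,uv,z):
    p,d=ray(im,uv); return p+d*(z-p[2])/d[2]
def tri(a,ua,b,ub):
    p,d=ray(a,ua);q,e=ray(b,ub)
    t=np.linalg.lstsq(np.c_[d,-e],q-p,rcond=None)[0]
    A,B=p+t[0]*d,q+t[1]*e; return (A+B)/2,np.linalg.norm(A-B)
def blobs(im,lo,hi,amin=60):
    h=cv2.cvtColor(im["color"],cv2.COLOR_RGB2HSV); m=cv2.inRange(h,np.array(lo),np.array(hi))
    if lo[0]==0 and lo[1]>100: m|=cv2.inRange(h,np.array((172,lo[1],lo[2])),np.array((180,255,255)))
    m=cv2.morphologyEx(m,cv2.MORPH_CLOSE,np.ones((5,5)))
    c=[k for k in cv2.findContours(m,0,2)[0] if cv2.contourArea(k)>amin]
    return sorted(c,key=cv2.contourArea,reverse=True)
def quad(c):
    h=cv2.convexHull(c)
    for e in np.arange(.01,.2,.005):
        q=cv2.approxPolyDP(h,e*cv2.arcLength(h,True),True)
        if len(q)<=4: return q[:,0]
COL={"red":((0,150,70),(8,255,255)),"blue":((105,120,50),(125,255,255)),"yel":((18,150,120),(30,255,255)),"plate":((105,0,35),(150,90,110))}
E
python3 - <<'E'
import pickle; from h import *
ims=pickle.load(open("ims.pkl","rb"))
for n,im in ims.items():
    for k,(lo,hi) in COL.items():
        for c in blobs(im,lo,hi)[:4]:
            q=quad(c); print(n,k,cv2.contourArea(c),q.tolist())
s=ims["scene"]["color"];t=ims["top"]["color"]
a=cv2.resize(s[165:275,280:435],None,fx=2.5,fy=2.5);b=cv2.resize(t[75:190,100:240],None,fx=2.4,fy=2.4)
o=np.zeros((280,800,3),np.uint8);o[:a.shape[0],:a.shape[1]]=a;o[:b.shape[0],400:400+b.shape[1]]=b
cv2.imwrite("pics/crop1.png",o[:,:,::-1])
print([cv2.cvtColor(im["color"],cv2.COLOR_RGB2HSV)[p].tolist() for im,p in((ims["scene"],(248,160)),(ims["top"],(134,347)))])
E
```

```text
scene red 990.0 [[353, 188], [374, 185], [405, 225], [385, 229]]
scene red 462.0 [[474, 170], [485, 175], [496, 204], [486, 204]]
scene red 313.5 [[80, 149], [80, 152], [32, 176], [53, 143]]
scene blue 2412.0 [[409, 0], [415, 60], [360, 61], [358, 20]]
scene blue 1910.0 [[285, 20], [295, 62], [249, 63], [249, 21]]
scene blue 1882.5 [[511, 0], [467, 76], [452, 65], [475, 0]]
scene blue 1639.0 [[510, 109], [473, 79], [484, 56], [511, 23]]
scene yel 1816.5 [[360, 37], [355, 61], [311, 62], [303, 20]]
scene yel 145.0 [[364, 244], [343, 249], [339, 243], [360, 238]]
scene yel 131.0 [[414, 234], [394, 238], [389, 232], [409, 228]]
scene plate 11801.5 [[216, 200], [221, 294], [89, 303], [109, 205]]
scene plate 2678.5 [[390, 137], [428, 129], [470, 168], [425, 182]]
scene plate 2036.0 [[109, 347], [104, 383], [41, 383], [51, 352]]
scene plate 226.0 [[248, 14], [208, 20], [195, 16], [193, 8]]
top red 1253.0 [[156, 107], [164, 164], [143, 167], [135, 110]]
top red 604.0 [[29, 156], [16, 202], [4, 201], [18, 154]]
top red 465.0 [[477, 267], [483, 281], [475, 320], [444, 299]]
top blue 1250.5 [[203, 100], [211, 157], [190, 160], [182, 105]]
top yel 123.0 [[154, 95], [153, 100], [135, 102], [134, 96]]
top yel 120.0 [[200, 87], [201, 93], [182, 96], [182, 89]]
top yel 60.5 [[53, 251], [55, 257], [48, 259], [46, 254]]
top plate 9963.0 [[299, 82], [398, 86], [394, 185], [294, 180]]
top plate 4695.0 [[71, 201], [82, 273], [20, 284], [10, 204]]
top plate 851.5 [[408, 0], [408, 23], [372, 22], [372, 0]]
top plate 103.0 [[503, 131], [504, 143], [493, 159], [486, 132]]
[[115, 21, 74], [111, 19, 93]]
```

View pics/crop1.png

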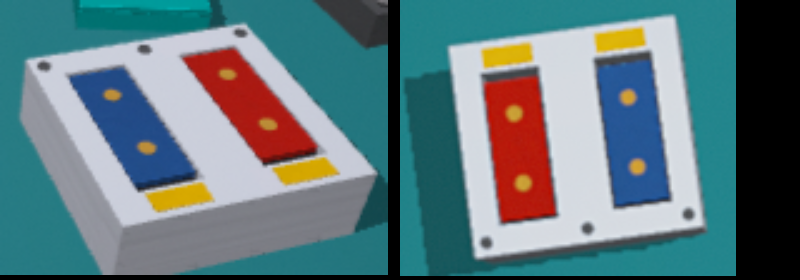

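The crop confirms the red-topped pad flush in the pocket, with its yellow patch at the +x end. The blue pad is in the other pocket.

```bash
python3 - <<'E'
import pickle; from h import *
ims=pickle.load(open("ims.pkl","rb")); S,T=ims["scene"],ims["top"]
def diag(q):
    q=np.float64(q); d=np.stack([q[2]-q[0],-(q[3]-q[1])],1); t=np.linalg.solve(d,q[1]-q[0]); return q[0]+t[0]*(q[2]-q[0])
def sub(im,q):
    return q
# correspondences: order both by world angle using z guess
def ordw(im,q,z):
    w=np.array([onplane(im,p,z) for p in q]); a=np.arctan2(*(w-w.mean(0))[:,1::-1].T if 0 else ((w-w.mean(0))[:,1],(w-w.mean(0))[:,0]))
    i=np.argsort(a); return np.float64(q)[i],w[i]
def do(name,cs,ct,z):
    qs,ws=ordw(S,quad(cs),z);qt,wt=ordw(T,quad(ct),z)
    # align cyclic
    k=min(range(4),key=lambda k:np.linalg.norm(np.roll(ws,k,0)-wt)); qs=np.roll(qs,k,0)
    P=[tri(S,a,T,b) for a,b in zip(qs,qt)]
    c=tri(S,diag(qs),T,diag(qt))
    print(name,"corners",np.round([p[0] for p in P],4).tolist(),"gap",np.round([p[1] for p in P],4),"\n  ctr",np.round(c[0],4),round(c[1],4),"top@z",np.round(onplane(T,diag(qt),z),4),"scene@z",np.round(onplane(S,diag(qs),z),4))
    w=np.array([onplane(T,p,z) for p in qt]); print("  sides top@z",np.round(np.linalg.norm(w-np.roll(w,-1,0),axis=1),4),"dirs",np.round(np.degrees([np.arctan2(*(w[(i+1)%4]-w[i])[1::-1]) for i in range(4)]),1))
    r=cv2.minAreaRect(ct); print("  minrect",r)
g=lambda im,k:blobs(im,*COL[k])
do("red",g(S,"red")[0],g(T,"red")[0],.058)
bs=[c for c in g(S,"blue") if cv2.pointPolygonTest(c,(332,222),False)>0]
do("blue",bs[0],g(T,"blue")[0],.058)
do("yr",g(S,"yel")[2],g(T,"yel")[0],.058)
do("yb",g(S,"yel")[1],g(T,"yel")[1],.058)
pt=blobs(T,(100,0,80),(125,35,110),5000); 
do("plate",g(S,"plate")[0],g(T,"plate")[0],.03)
# plate top in scene: brighter only
for im,lo,hi in((S,(100,0,62),(130,40,100)),(T,(100,0,80),(130,40,110))):
    for c in blobs(im,lo,hi,4000): print("pl",cv2.contourArea(c),quad(c).tolist())
# nest top
for im in(S,T):
    for c in blobs(im,(80,0,170),(140,45,255),3000): print("nest",cv2.contourArea(c),quad(c).tolist())
E
```

```text
red corners [[0.5123, 0.2093, 0.0562], [0.6216, 0.2294, 0.054], [0.6146, 0.2684, 0.0531], [0.5061, 0.2504, 0.0555]] gap [0.     0.0006 0.0016 0.003 ] 
  ctr [0.5641 0.2407 0.0521] 0.0022 top@z [0.5628 0.2383 0.058 ] scene@z [0.5707 0.2381 0.058 ]
  sides top@z [0.1102 0.0402 0.1102 0.0399] dirs [  10.1   99.7 -169.8  -80.4]
  minrect ((149.46409606933594, 136.61997985839844), (58.62274169921875, 22.736976623535156), 82.69424438476562)
blue corners [[0.5278, 0.1208, 0.0562], [0.637, 0.1392, 0.0549], [0.6275, 0.1803, 0.0506], [0.5209, 0.1599, 0.0571]] gap [0.0001 0.001  0.0004 0.0009] 
  ctr [0.5776 0.1501 0.0543] 0.0008 top@z [0.577  0.1501 0.058 ] scene@z [0.5816 0.148  0.058 ]
  sides top@z [0.1104 0.041  0.1065 0.04  ] dirs [   9.7  105.1 -169.8  -80.4]
  minrect ((196.66110229492188, 129.9110107421875), (58.663169860839844, 22.680044174194336), 82.33319854736328)
yr corners [[0.6333, 0.2328, 0.0582], [0.6447, 0.2344, 0.0556], [0.6408, 0.2708, 0.0574], [0.6286, 0.2675, 0.0595]] gap [0.0034 0.002  0.0006 0.0014] 
  ctr [0.637  0.2503 0.0579] 0.0008 top@z [0.6368 0.2498 0.058 ] scene
[... 634 characters left out ...]
40535736083984)
plate corners [[0.4857, -0.2363, 0.0269], [0.6865, -0.2431, 0.0084], [0.6902, -0.0463, 0.0081], [0.4902, -0.0413, 0.0279]] gap [0.0035 0.0065 0.0013 0.004 ] 
  ctr [ 0.5873 -0.1416  0.0168] 0.0004 top@z [ 0.585  -0.1391  0.03  ] scene@z [ 0.6003 -0.1395  0.03  ]
  sides top@z [0.1958 0.1952 0.1938 0.1946] dirs [ -1.9  89.1 178.2 -91.4]
  minrect ((346.7044372558594, 133.38818359375), (101.83855438232422, 100.63951873779297), 2.2906100749969482)
pl 10376.5 [[216, 200], [220, 284], [85, 292], [109, 205]]
pl 9791.0 [[300, 81], [398, 85], [396, 184], [296, 180]]
nest 6687.5 [[429, 233], [329, 255], [291, 189], [378, 175]]
nest 8345.0 [[213, 82], [226, 168], [132, 182], [120, 95]]
```

Emit:
servo_tool(
  xyz=[
    [-0.0435,-0.0194,0],
    [-0.0435,-0.0194,0],
    [-0.0435,-0.0194,0],
    [-0.0435,-0.0194,0],
    [-0.0435,-0.0194,0],
    [-0.0435,-0.0194,0],
    [-0.0435,-0.0194,0],
    [-0.0435,-0.0194,0],
  ],
  angular=[
    [0,0,0],
    [0,0,0],
    [0,0,0],
    [0,0,0],
    [0,0,0],
    [0,0,0],
    [0,0,0],
    [0,0,0],
  ],
  claw=0,
)

```text
time: 0.9
ee_pos: [0.457, 0.3644, 0.2225]
ee_rot: [-3.141, -0.0, 2.885]
contact_force: [0.6, 0.4, -0.9]
opening: 0.027
grip_force: 0.0
```

Emit:
servo_tool(
  xyz=[
    [-0.0435,-0.0194,0],
    [-0.0435,-0.0194,0],
    [0,0,0],
    [0,0,0],
    [0,0,0],
    [0,0,0],
  ],
  angular=[
    [0,0,0],
    [0,0,0],
    [0,0,-8.2],
    [0,0,-8.2],
    [0,0,-8.2],
    [0,0,0],
  ],
)

```text
time: 1.5
ee_pos: [0.5301, 0.306, 0.2222]
ee_rot: [-3.141, -0.001, -2.968]
contact_force: [0.3, 0.8, 0.3]
opening: 0.0004
grip_force: 0.0
```

```bash
cat >> h.py <<'E'
def wrist(r,get_image):
    s=r.sense(); im=get_image("wrist")
    T=np.eye(4);T[:3,:3]=Ro.from_euler("xyz",s["ee_rot"]).as_matrix();T[:3,3]=s["ee_pos"]
    W=T@np.array(im["mount"]); im["position"]=W[:3,3];im["rotation"]=W[:3,:3]; return s,im
E
python3 - <<'E'
from h import *; from plant import r,get_image; import pickle
s,im=wrist(r,get_image); pickle.dump(im,open("w1.pkl","wb"))
print(s["time"],np.round(s["ee_pos"],4),np.round(s["ee_rot"],4),np.round(s["q"],2)); print(np.round(im["mount"],3),im["K"][0])
cv2.imwrite("pics/w1.png",im["color"][:,:,::-1])
for k in("red","blue","yel"):
    for c in blobs(im,*COL[k],400)[:3]:
        m=cv2.moments(c); u=(m["m10"]/m["m00"],m["m01"]/m["m00"]); q=quad(c)
        print(k,cv2.contourArea(c),np.round(u,1),q.tolist(),np.round(onplane(im,u,.058),4),np.round(cv2.minAreaRect(c)[2],1))
E
```

```text
1.5 [0.5301 0.306  0.2222] [-3.1413e+00 -9.0000e-04 -2.9682e+00] [ 0.5   0.41  1.66 -0.    1.08 -1.24]
[[-0.001 -0.968 -0.252  0.069]
 [ 1.    -0.001 -0.002  0.   ]
 [ 0.002 -0.252  0.968 -0.162]
 [ 0.     0.     0.     1.   ]] [308.79631622   0.         258.84936271]
red 3783.0 [193.8 195.5] [[172, 147], [212, 148], [214, 245], [177, 243]] [0.5605 0.2384 0.058 ] 87.6
red 1743.0 [430.6 158.4] [[460, 124], [418, 199], [403, 194], [440, 121]] [0.4769 0.4809 0.058 ] 31.0
blue 3799.0 [110.9 194.9] [[126, 147], [135, 244], [98, 244], [85, 147]] [0.5755 0.1488 0.058 ] 84.3
blue 2062.5 [449.3 339.1] [[417, 318], [494, 331], [489, 357], [427, 358]] [0.6897 0.5734 0.058 ] 90.0
```

View pics/w1.png

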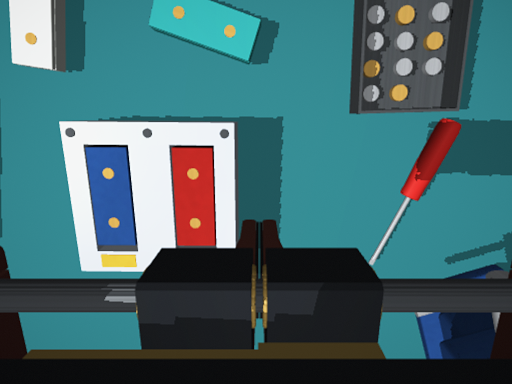

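The wrist view shows the red pad at (194,195), blue at (111,195), and the shut fingers at (258,230). Next I triangulate the red pad's corners between the wrist and top views.

```bash
python3 - <<'E'
from h import *; import pickle
W=pickle.load(open("w1.pkl","rb")); I=pickle.load(open("ims.pkl","rb")); T,S=I["top"],I["scene"]
def srt(im,c,z):
    # long/short side line fits give corners: use minAreaRect-free quad, ordered along nest axes
    q=np.float64(quad(c)); w=np.array([onplane(im,p,z)[:2] for p in q]); d=w-w.mean(0)
    a=np.radians(9.9); R=np.array([[np.cos(a),np.sin(a)],[-np.sin(a),np.cos(a)]]); n=d@R.T
    i=[int(np.argmax(n@v)) for v in np.array([[1,1],[1,-1],[-1,-1],[-1,1]])*[1,3]]; return q[i]
for k in("red","blue"):
    qw=srt(W,blobs(W,*COL[k])[0],.058);qt=srt(T,blobs(T,*COL[k])[0],.058)
    sc=[c for c in blobs(S,*COL[k]) if cv2.pointPolygonTest(c,(379,210) if k=="red" else (332,222),False)>0][0]; qs=srt(S,sc,.058)
    for nm,A,qa,B,qb in(("W-T",W,qw,T,qt),("W-S",W,qw,S,qs),("T-S",T,qt,S,qs)):
        P=np.array([tri(A,a,B,b)[0] for a,b in zip(qa,qb)]); print(k,nm,"ctr",np.round(P.mean(0),4),"z",np.round(P[:,2],4))
    for nm,A,qa in(("W",W,qw),("T",T,qt),("S",S,qs)):
        P=np.array([onplane(A,a,.058) for a in qa]); x=P[0]+P[1]-P[2]-P[3]; print(k,nm,"@.058",np.round(P.mean(0)[:2],4),"L",np.linalg.norm(x/2).round(4),"yaw",np.degrees(np.arctan2(x[1],x[0])).round(2), "yawsides",[np.degrees(np.arctan2(*(P[i]-P[j])[1::-1])).round(1) for i,j in((0,3),(1,2))])
# nest top and plate top corners
qn=np.array([[213,82],[226,168],[132,182],[120,95]]); P=np.array([onplane(T,q,.058) for q in qn]); print("nest top@.058",P.mean(0).round(4))
qn=np.array([[213,82],[226,168],[132,182],[120,95]]);qs=np.array([[329,255],[291,189],[378,175],[429,233]])
print("nest tri",np.round([tri(T,a,S,b)[0] for a,b in zip(qn,qs)],4).tolist())
qp=np.array([[300,81],[398,85],[396,184],[296,180]]);qs=np.array([[85,292],[109,205],[216,200],[220,284]])
for order in range(4):
    Q=np.roll(qs,order,0); X=[tri(T,a,S,b) for a,b in zip(qp,Q)]
    if max(x[1] for x in X)<.02: print("plate tri",np.round([x[0] for x in X],4).tolist())
print("plate@.03",np.mean([onplane(T,q,.03) for q in qp],0).round(4))
E
```

```text
red W-T ctr [0.563  0.2386 0.0567] z [0.0589 0.0606 0.0568 0.0506]
red W-S ctr [0.5642 0.2387 0.0554] z [0.0544 0.0552 0.0563 0.056 ]
red T-S ctr [0.5637 0.2394 0.0547] z [0.0531 0.054  0.0562 0.0555]
red W @.058 [0.5631 0.2387] L 0.1096 yaw 8.85 yawsides [np.float64(8.9), np.float64(8.8)]
red T @.058 [0.563  0.2384] L 0.1102 yaw 10.15 yawsides [np.float64(10.2), np.float64(10.1)]
red S @.058 [0.5672 0.2375] L 0.1119 yaw 8.39 yawsides [np.float64(7.1), np.float64(9.7)]
blue W-T ctr [0.5776 0.1498 0.0591] z [0.0603 0.0607 0.0603 0.055 ]
blue W-S ctr [0.5793 0.1489 0.056 ] z [0.0545 0.0563 0.0573 0.0561]
blue T-S ctr [0.5783 0.1501 0.0547] z [0.0506 0.0549 0.0562 0.0571]
blue W @.058 [0.5784 0.1494] L 0.1102 yaw 9.26 yawsides [np.float64(9.0), np.float64(9.5)]
blue T @.058 [0.5777 0.1498] L 0.1084 yaw 9.93 yawsides [np.float64(10.2), np.float64(9.7)]
blue S @.058 [0.5817 0.1483] L 0.1127 yaw 8.96 yawsides [np.float64(9.0), np.float64(8.9)]
nest top@.058 [0.5744 0.1947 0.058 ]
nest tri [[0.6719, 0.1211, 0.0572], [0.5076, 0.0926, 0.0583], [0.477, 0.2693, 0.0563], [0.6416, 0.2967, 0.0581]]
plate tri [[0.6867, -0.0468, 0.0277], [0.6832, -0.2408, 0.0295], [0.4875, -0.2377, 0.0287], [0.4904, -0.0433, 0.0283]]
plate@.03 [ 0.5867 -0.142   0.03  ]
```

Emit:
servo_tool(
  xyz=[
    [-0.022,-0.024,0.02],
    [-0.022,-0.024,0.03],
    [-0.0204,-0.0242,0.03],
    [0,0,0.04],
    [0,0,0.02],
    [0,0,0],
  ],
  angular=[
    [0,0,0],
    [0,0,0],
    [0,0,0],
    [0,0,0],
    [0,0,0],
    [0,0,0],
  ],
)

```text
time: 2.15
ee_pos: [0.6036, 0.2453, 0.079]
ee_rot: [-3.14, -0.007, -2.973]
contact_force: [-0.4, -0.3, -0.3]
opening: 0.0003
grip_force: 0.0
```

Emit:
servo_tool(
  xyz=[
    [0,0,0.008],
    [0,0,0.004],
    [0,0,0],
  ],
  angular=[
    [0,0,0],
    [0,0,0],
    [0,0,0],
  ],
)

```text
time: 2.45
ee_pos: [0.6063, 0.2468, 0.0714]
ee_rot: [3.141, 0.001, -2.969]
contact_force: [-0.3, 0.3, -0.1]
opening: 0.0001
grip_force: 0.0
```

Emit:
servo_tool(
  xyz=[
    [0,0,0.006],
    [0,0,0.005],
    [0,0,0.003],
    [0,0,0.003],
    [0,0,0.003],
    [0,0,0.002],
    [0,0,0.002],
    [0,0,0],
  ],
  angular=[
    [0,0,0],
    [0,0,0],
    [0,0,0],
    [0,0,0],
    [0,0,0],
    [0,0,0],
    [0,0,0],
    [0,0,0],
  ],
)

```text
time: 3.25
ee_pos: [0.6063, 0.2464, 0.047]
ee_rot: [3.142, 0.0, -2.969]
contact_force: [-0.6, 0.2, 2.7]
opening: 0.0005
grip_force: 1.3
```

Emit:
servo_tool(
  xyz=[
    [0,0,0.002],
    [0,0,0.002],
    [0,0,0],
  ],
  angular=[
    [0,0,0],
    [0,0,0],
    [0,0,0],
  ],
)

```text
time: 3.55
ee_pos: [0.6075, 0.2467, 0.0457]
ee_rot: [3.141, 0.003, -2.969]
contact_force: [-3.1, -2.3, 21.1]
opening: 0.0005
grip_force: 8.8
```

```bash
python3 - <<'E'
from h import *; from plant import r,get_image
s=r.sense(); im=get_image("scene"); print(np.round(s["ee_pos"],4),np.round(s["contact_force"],2))
cv2.imwrite("pics/s2.png",cv2.resize(im["color"][130:290,270:450],None,fx=3,fy=3)[:,:,::-1])
E
```

```text
[0.6075 0.2467 0.0457] [-3.05 -2.27 21.07]
```

View pics/s2.png

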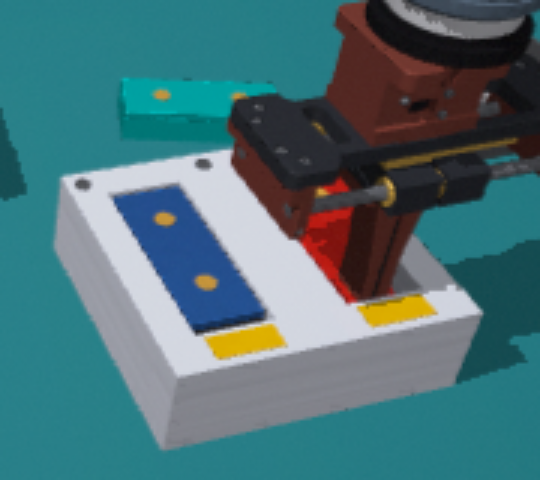

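The fingers are in the pocket's +x end and the pad has tipped. I back off and look at the raised end.

Emit:
servo_tool(
  xyz=[
    [0,0,-0.02],
    [0,0,-0.03],
    [0,0,-0.04],
    [0,0,-0.04],
    [0,0,-0.02],
    [0,0,0],
  ],
  angular=[
    [0,0,0],
    [0,0,0],
    [0,0,0],
    [0,0,0],
    [0,0,0],
    [0,0,0],
  ],
)

```text
time: 4.2
ee_pos: [0.6079, 0.2471, 0.1963]
ee_rot: [3.14, 0.006, -2.969]
contact_force: [0.4, -0.7, -0.9]
opening: 0.0005
grip_force: 0.0
```

```bash
python3 - <<'E'
from h import *; from plant import r,get_image; import pickle
s,W=wrist(r,get_image); S=get_image("scene"); pickle.dump((W,S),open("w2.pkl","wb"))
print(s["time"],np.round(s["ee_pos"],4),np.round(s["ee_rot"],4),s["opening"])
o=np.hstack([W["color"],S["color"]]); cv2.imwrite("pics/w2.png",cv2.resize(o,(800,300),interpolation=cv2.INTER_AREA)[:,:,::-1])
for n,im in(("W",W),("S",S)):
    for k in("red","blue"):
        for c in blobs(im,*COL[k],400)[:3]: print(n,k,cv2.contourArea(c),quad(c).tolist())
E
```

```text
4.2 [0.6079 0.2471 0.1963] [ 3.1403  0.0062 -2.9691] 0.0005359584556186136
W red 4297.0 [[283, 95], [278, 192], [239, 193], [235, 95]]
W red 861.0 [[484, 141], [511, 86], [511, 136], [502, 146]]
W blue 5230.0 [[137, 76], [184, 77], [189, 193], [147, 193]]
W blue 745.0 [[511, 245], [511, 273], [487, 278], [483, 252]]
S red 1041.0 [[410, 26], [453, 41], [463, 68], [405, 66]]
S red 1015.5 [[361, 184], [381, 181], [400, 227], [385, 230]]
S red 449.5 [[475, 170], [485, 175], [496, 204], [486, 204]]
S blue 2090.5 [[409, 0], [406, 57], [360, 61], [358, 20]]
S blue 1910.0 [[285, 20], [295, 62], [249, 63], [249, 21]]
S blue 1545.0 [[500, 0], [511, 0], [511, 70], [469, 56]]
```

View pics/w2.png

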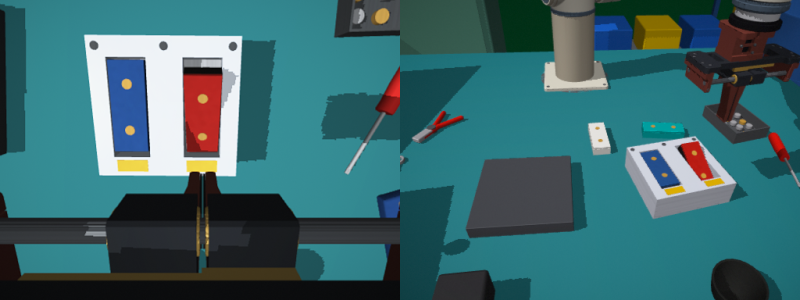

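The red pad stays tipped, its raised end toward the robot, at wrist pixel (259,95) and scene pixel (371,183). Blue is still seated. I triangulate the tipped pad's corners.

```bash
python3 - <<'E'
from h import *; import pickle
W,S=pickle.load(open("w2.pkl","rb"))
# order: raised +y, raised -y, low -y, low +y
qw=[(283,95),(235,95),(239,193),(278,192)]; qs=[(381,181),(361,184),(385,230),(400,227)]
P=np.array([tri(W,a,S,b)[0] for a,b in zip(qw,qs)]); print(P.round(4).tolist(),[round(tri(W,a,S,b)[1],4) for a,b in zip(qw,qs)])
hi,lo=(P[0]+P[1])/2,(P[2]+P[3])/2; d=lo-hi; print("hi",hi.round(4),"lo",lo.round(4),"L",np.linalg.norm(d).round(4),"tilt",np.degrees(np.arcsin(-d[2]/np.linalg.norm(d))).round(1),"yaw",np.degrees(np.arctan2(d[1],d[0])).round(1))
# prediction from pivot geometry
C=np.array([.563,.2386]);a=np.radians(9.8);ex=np.array([np.cos(a),np.sin(a)]);t=np.radians(26)
for s in(-.0595,-.0515,.0525):
    x=.0035+s*np.cos(t)+.024*np.sin(t); z=.034-s*np.sin(t)+.024*np.cos(t); print("pred s",s,(C+ex*x).round(4),round(z,4))
E
```

```text
[[0.5226, 0.2537, 0.0774], [0.53, 0.2132, 0.0791], [0.6227, 0.229, 0.0529], [0.6141, 0.2647, 0.0478]] [np.float64(0.0013), np.float64(0.002), np.float64(0.0009), np.float64(0.0078)]
hi [0.5263 0.2335 0.0782] lo [0.6184 0.2469 0.0504] L 0.0971 tilt 16.7 yaw 8.3
pred s -0.0595 [0.5241 0.2319] 0.0817
pred s -0.0515 [0.5312 0.2331] 0.0781
pred s 0.0525 [0.6233 0.249 ] 0.0326
```

Emit:
servo_tool(
  xyz=[
    [0.0193,0,0.025],
    [0.0193,0,0.026],
    [0.0193,-0.0007,0.026],
    [0,0,0],
    [0,0,0],
    [0,0,0],
    [0,0,0],
    [0,0,0],
  ],
  angular=[
    [0,0,0],
    [0,0,0],
    [0,0,0],
    [0,6.5,0],
    [0,6.5,0],
    [0,6.5,0],
    [0,6.5,0],
    [0,0,0],
  ],
  claw=0.07,
)

```text
time: 5.1
ee_pos: [0.549, 0.2351, 0.1117]
ee_rot: [-3.141, -0.46, -2.97]
contact_force: [0.6, 0.2, -0.1]
opening: 0.0611
grip_force: 0.0
```

Emit:
servo_tool(
  xyz=[
    [0,0,0],
    [0,0,0],
  ],
  angular=[
    [0,0,0],
    [0,0,0],
  ],
)

```text
time: 5.3
ee_pos: [0.5479, 0.2354, 0.1149]
ee_rot: [-3.141, -0.454, -2.969]
contact_force: [-0.5, -1.2, -0.1]
opening: 0.0698
grip_force: 0.0
```

```bash
cat > d.py <<'E'
import sys; from h import *; from plant import r
s=r.sense(); R=Ro.from_euler("xyz",s["ee_rot"]).as_matrix(); t=np.array([float(v) for v in sys.argv[1:4]])
print(s["time"],np.round(s["ee_pos"],4),np.round(R,3).tolist(),np.round(s["contact_force"],1),round(s["opening"],4)); print("tool shift",np.round(R.T@(t-s["ee_pos"]),4))
E
python3 d.py .5251 .2323 .0655
```

```text
5.3 [0.5479 0.2354 0.1149] [[-0.885, -0.172, -0.432], [-0.154, 0.985, -0.076], [0.439, -0.0, -0.899]] [-0.5 -1.2 -0.1] 0.0698
tool shift [-0.001   0.0009  0.0545]
```

Emit:
servo_tool(
  xyz=[
    [-0.0003,0.0003,0.015],
    [-0.0003,0.0003,0.015],
    [-0.0004,0.0003,0.012],
    [0,0,0.008],
    [0,0,0.004],
    [0,0,0],
    [0,0,0],
  ],
  angular=[
    [0,0,0],
    [0,0,0],
    [0,0,0],
    [0,0,0],
    [0,0,0],
    [0,0,0],
    [0,0,0],
  ],
)

```text
time: 6.0
ee_pos: [0.5269, 0.2328, 0.0669]
ee_rot: [3.141, -0.453, -2.969]
contact_force: [0.1, 0.7, -0.4]
opening: 0.0698
grip_force: 0.0
```

```bash
python3 d.py .5251 .2323 .0655; python3 - <<'E'
from h import *; from plant import r,get_image
s,W=wrist(r,get_image); S=get_image("scene")["color"][130:290,270:450]
o=np.hstack([cv2.resize(W["color"],(448,336)),cv2.resize(S,(378,336))[:, :350]]); cv2.imwrite("pics/w3.png",o[:,:,::-1])
E
```

```text
6.0 [0.5269 0.2328 0.0669] [[-0.886, -0.172, -0.431], [-0.154, 0.985, -0.075], [0.438, 0.0, -0.899]] [ 0.1  0.7 -0.4] 0.0698
tool shift [ 0.001  -0.0002  0.0021]
```

View pics/w3.png

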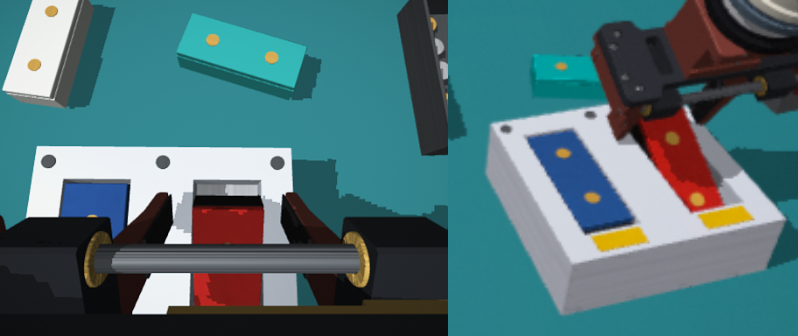

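The fingers straddle the raised end, with the pad centred between them at wrist column 228. I go 1.5 mm deeper and close.

Emit:
servo_tool(
  xyz=[
    [0.001,0,0.0015],
    [0,0,0],
  ],
  angular=[
    [0,0,0],
    [0,0,0],
  ],
)

```text
time: 6.3
ee_pos: [0.525, 0.2324, 0.0659]
ee_rot: [3.142, -0.454, -2.969]
contact_force: [0.9, 1.1, -0.4]
opening: 0.0703
grip_force: 0.0
```

Emit:
servo_tool(
  xyz=[
    [0,0,0],
    [0,0,0],
    [0,0,0],
    [0,0,0],
    [0,0,0],
    [0,0,0],
  ],
  angular=[
    [0,0,0],
    [0,0,0],
    [0,0,0],
    [0,0,0],
    [0,0,0],
    [0,0,0],
  ],
  claw=0.03,
)

```text
time: 6.9
ee_pos: [0.5249, 0.2325, 0.0658]
ee_rot: [3.141, -0.454, -2.969]
contact_force: [0.3, 0.5, 0.1]
opening: 0.0438
grip_force: 30.0
```

Gripped at 44 mm and 30 N. Now a slow lift along world z.

Emit:
servo_tool(
  xyz=[
    [0.0022,0,-0.0045],
    [0.0044,0,-0.009],
    [0.0066,0,-0.0135],
    [0.0088,0,-0.018],
    [0.0088,0,-0.018],
    [0.0088,0,-0.018],
    [0.0044,0,-0.009],
    [0,0,0],
  ],
  angular=[
    [0,0,0],
    [0,0,0],
    [0,0,0],
    [0,0,0],
    [0,0,0],
    [0,0,0],
    [0,0,0],
    [0,0,0],
  ],
)

```text
time: 7.7
ee_pos: [0.5259, 0.2327, 0.1681]
ee_rot: [3.141, -0.45, -2.969]
contact_force: [-0.3, 0.2, -2.4]
opening: 0.0437
grip_force: 30.0
```

```bash
python3 - <<'E'
from h import *; from plant import r,get_image
s,W=wrist(r,get_image); S=get_image("scene")["color"][100:290,250:450]
print(np.round(s["contact_force"],1),s["opening"],s["ee_pos"])
o=np.hstack([cv2.resize(W["color"],(440,330)),cv2.resize(S,(348,330))]); cv2.imwrite("pics/w4.png",o[:,:,::-1])
E
```

```text
[-0.3  0.2 -2.4] 0.04371799792110037 [0.52587735 0.23271727 0.16806125]
```

View pics/w4.png

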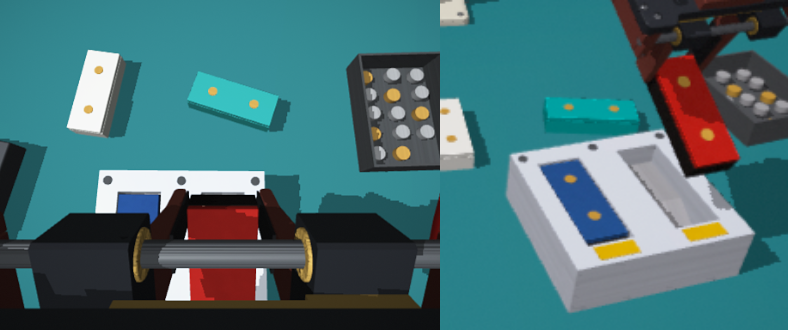

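The pad is held firmly and is still tilted 26°. The pocket is empty and blue is seated. Next I level the tool and carry the pad to the plate.

Emit:
servo_tool(
  xyz=[
    [0,0,0],
    [0,0,0],
    [0,0,0],
    [0,0,0],
    [0,0,0],
  ],
  angular=[
    [0,-5.5,0],
    [0,-6.8,0],
    [0,-6.8,0],
    [0,-5.0,0],
    [0,-1.9,0],
  ],
)

```text
time: 8.3
ee_pos: [0.5225, 0.2317, 0.165]
ee_rot: [-3.141, -0.001, -2.969]
contact_force: [-0.2, -0.3, -2.1]
opening: 0.0437
grip_force: 30.0
```

Emit:
servo_tool(
  xyz=[
    [0.003,-0.02,0],
    [0.005,-0.035,0],
    [0.006,-0.043,0],
    [0.0066,-0.048,0],
    [0.0066,-0.048,0],
    [0.0066,-0.048,0],
    [0.0066,-0.048,0],
    [0.006,-0.043,0],
  ],
  angular=[
    [0,0,0],
    [0,0,0],
    [0,0,0],
    [0,0,0],
    [0,0,0],
    [0,0,0],
    [0,0,0],
    [0,0,0],
  ],
)

```text
time: 9.1
ee_pos: [0.5351, -0.1057, 0.1649]
ee_rot: [3.141, -0.003, -2.969]
contact_force: [-0.0, 0.5, -3.0]
opening: 0.044
grip_force: 30.0
```

Emit:
servo_tool(
  xyz=[
    [0.004,-0.03,0],
    [0.002,-0.0166,0],
    [0,0,0],
    [0,0,0],
  ],
  angular=[
    [0,0,0],
    [0,0,0],
    [0,0,0],
    [0,0,0],
  ],
)

```text
time: 9.5
ee_pos: [0.5378, -0.1498, 0.1653]
ee_rot: [3.14, -0.001, -2.969]
contact_force: [-0.4, 0.4, -2.5]
opening: 0.0436
grip_force: 30.0
```

```bash
python3 d.py .5395 -.150 .045; python3 - <<'E'
from h import *; from plant import r,get_image
s,W=wrist(r,get_image); S=get_image("scene"); T=get_image("top")
for n,im in(("S",S),("T",T)):
    for c in blobs(im,*COL["red"],300)[:4]: print(n,cv2.contourArea(c),quad(c).tolist())
o=np.hstack([cv2.resize(T["color"],(400,300)),cv2.resize(S["color"][110:310,30:290],(390,300))]); cv2.imwrite("pics/w5.png",o[:,:,::-1])
E
```

```text
9.5 [ 0.5378 -0.1498  0.1653] [[-0.985, -0.171, -0.002], [-0.171, 0.985, 0.001], [0.001, 0.001, -1.0]] [-0.4  0.4 -2.5] 0.0436
tool shift [-0.0018 -0.0006  0.1203]
S 1604.5 [[160, 114], [166, 190], [134, 195], [122, 141]]
S 459.0 [[475, 170], [485, 175], [496, 204], [486, 204]]
S 427.5 [[91, 50], [134, 77], [99, 85]]
S 318.5 [[80, 149], [80, 152], [32, 176], [53, 143]]
T 693.5 [[369, 81], [364, 117], [351, 118], [345, 86]]
T 604.0 [[29, 156], [16, 202], [4, 201], [18, 154]]
```

View pics/w5.png

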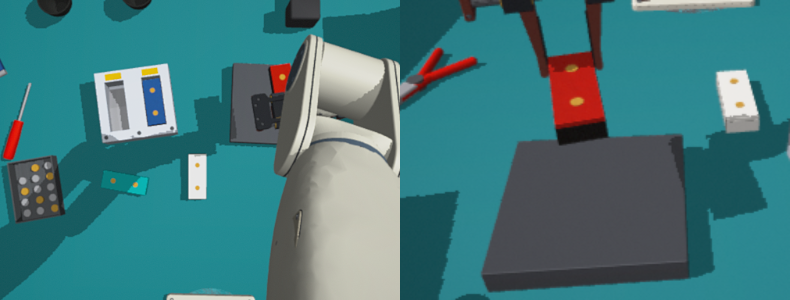

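```bash
python3 - <<'E'
import pickle; from h import *
I=pickle.load(open("ims.pkl","rb")); S,T=I["scene"],I["top"]
for a,b in(((166,190),(345,86)),((134,195),(369,81))):
    p,g=tri(S,a,T,b); print(p.round(4),round(g,4))
c=np.array([.5378,-.1498]); print("expected end mid",(c+.104*np.array([.985,.171])).round(4),"z .179")
E
```

```text
[ 0.6386 -0.111   0.1733] 0.0008
[ 0.6478 -0.1512  0.1749] 0.0016
expected end mid [ 0.6402 -0.132 ] z .179
```

The pad is level over the plate, with its centre near (0.588, -0.141). Lowering.

Emit:
servo_tool(
  xyz=[
    [0,0,0.015],
    [0,0,0.025],
    [0,0,0.03],
    [0,0,0.025],
    [0,0,0.015],
    [0,0,0.008],
    [0,0,0],
    [0,0,0],
  ],
  angular=[
    [0,0,0],
    [0,0,0],
    [0,0,0],
    [0,0,0],
    [0,0,0],
    [0,0,0],
    [0,0,0],
    [0,0,0],
  ],
)

```text
time: 10.45
ee_pos: [0.5392, -0.1506, 0.0487]
ee_rot: [-3.141, 0.001, -2.969]
contact_force: [-0.0, -1.2, -3.0]
opening: 0.0437
grip_force: 30.0
```

Emit:
servo_tool(
  xyz=[
    [0,0,0.002],
    [0,0,0.001],
    [0,0,0],
  ],
  angular=[
    [0,0,0],
    [0,0,0],
    [0,0,0],
  ],
)

```text
time: 10.75
ee_pos: [0.5387, -0.1508, 0.0454]
ee_rot: [-3.141, 0.001, -2.969]
contact_force: [0.2, -0.8, -3.7]
opening: 0.0436
grip_force: 30.0
```

Emit:
servo_tool(
  xyz=[
    [0,0,0.002],
    [0,0,0.001],
    [0,0,0],
  ],
  angular=[
    [0,0,0],
    [0,0,0],
    [0,0,0],
  ],
)

```text
time: 11.05
ee_pos: [0.5383, -0.1506, 0.0418]
ee_rot: [3.141, -0.0, -2.969]
contact_force: [-0.1, 0.1, -3.3]
opening: 0.0438
grip_force: 30.0
```

Emit:
servo_tool(
  xyz=[
    [0,0,0.001],
    [0,0,0.0005],
    [0,0,0],
  ],
  angular=[
    [0,0,0],
    [0,0,0],
    [0,0,0],
  ],
)

```text
time: 11.35
ee_pos: [0.5384, -0.1506, 0.0404]
ee_rot: [3.142, -0.0, -2.969]
contact_force: [0.5, 0.3, -1.5]
opening: 0.0438
grip_force: 30.0
```

Emit:
servo_tool(
  xyz=[
    [0,0,0.0007],
    [0,0,0],
  ],
  angular=[
    [0,0,0],
    [0,0,0],
  ],
)

```text
time: 11.55
ee_pos: [0.5384, -0.1506, 0.0398]
ee_rot: [-3.142, 0.0, -2.969]
contact_force: [-1.0, 0.0, -2.6]
opening: 0.0441
grip_force: 30.0
```

Emit:
servo_tool(
  xyz=[
    [0,0,0.001],
    [0,0,0.0005],
    [0,0,0],
  ],
  angular=[
    [0,0,0],
    [0,0,0],
    [0,0,0],
  ],
)

```text
time: 11.85
ee_pos: [0.5385, -0.1506, 0.0395]
ee_rot: [-3.141, 0.0, -2.969]
contact_force: [-4.9, 0.3, 11.9]
opening: 0.0439
grip_force: 30.0
```

Contact is at about 12 N. Releasing and backing off.

Emit:
servo_tool(
  xyz=[
    [0,0,-0.001],
    [0,0,0],
    [0,0,0],
    [0,0,0],
    [0,0,0],
  ],
  angular=[
    [0,0,0],
    [0,0,0],
    [0,0,0],
    [0,0,0],
    [0,0,0],
  ],
  claw=0.075,
)

```text
time: 12.35
ee_pos: [0.5384, -0.1506, 0.0391]
ee_rot: [3.142, -0.0, -2.969]
contact_force: [-0.2, 0.3, 0.4]
opening: 0.0747
grip_force: 0.0
```

Emit:
servo_tool(
  xyz=[
    [0,0,-0.01],
    [0,0,-0.03],
    [0,0,-0.04],
    [0,0,-0.04],
    [0,0,-0.04],
    [0,0,-0.02],
    [0,0,0],
  ],
  angular=[
    [0,0,0],
    [0,0,0],
    [0,0,0],
    [0,0,0],
    [0,0,0],
    [0,0,0],
    [0,0,0],
  ],
)

```text
time: 13.05
ee_pos: [0.5404, -0.1512, 0.2233]
ee_rot: [-3.138, 0.006, -2.969]
contact_force: [0.6, 0.0, 1.1]
opening: 0.0751
grip_force: 0.0
```

```bash
python3 - <<'E'
from h import *; from plant import r,get_image
s,W=wrist(r,get_image); S=get_image("scene")
q={}
for n,im in(("S",S),("W",W)):
    for c in blobs(im,*COL["red"],600)[:3]:
        k=quad(c); P=np.array([onplane(im,p,.053) for p in k]); print(n,cv2.contourArea(c),k.tolist(),P.mean(0).round(4),P[:,:2].round(3).tolist())
o=np.hstack([cv2.resize(W["color"],(400,300)),cv2.resize(S["color"][110:310,30:290],(390,300))]); cv2.imwrite("pics/w6.png",o[:,:,::-1]); print(s["time"],s["ee_pos"],s["contact_force"])
E
```

```text
S 1304.0 [[165, 207], [175, 254], [147, 260], [141, 211]] [ 0.5909 -0.1421  0.053 ] [[0.531, -0.132], [0.643, -0.112], [0.651, -0.153], [0.538, -0.172]]
W 3422.0 [[279, 172], [278, 263], [243, 264], [241, 172]] [ 0.5894 -0.1422  0.053 ] [[0.532, -0.132], [0.639, -0.112], [0.648, -0.153], [0.539, -0.172]]
13.05 [ 0.54040196 -0.15118983  0.22331735] [0.59814859 0.03351147 1.14737477]
```

View pics/w6.png

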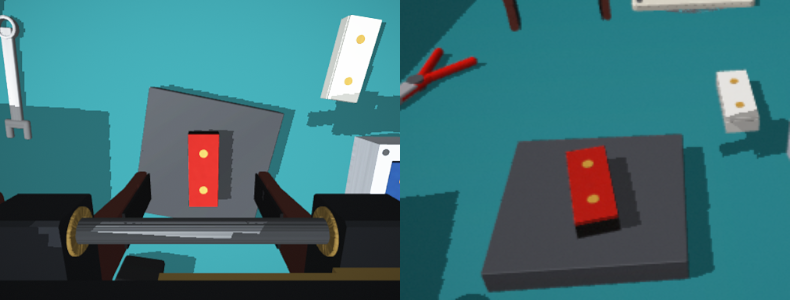

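The pad lies flat, red side up, with its centre at about (0.590, -0.142), some 3 mm from the plate's centre. The gripper is clear. Handing in.

```bash
python3 -c "
from plant import r; print(r.close_job())"
```

```text
the job is handed in; nothing more can be done
None
```

The red pad lies flat, red side up, about 3 mm from the inspection plate's centre, the blue pad was still in its pocket when last seen, and I handed the job in at about 13 s; no verdict came back.

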